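# Switch on three interlocked breakers in the only permitted order

### The job

Switch on all three breakers on the mounting plate: throw each black handle from OFF (leaning towards the robot) to ON, fully home against its stop, and let go. The interlock under the plate lets them go only in one order, different on every board and not visible, so feel gently which handle is free and never force a blocked one: no more than 25 N on any handle, squeezing included. Leave the tools and boxes lying around where they are.

Things in the scene. Friction and masses are not known exactly. Their poses are not given: they have to be found in the camera images.
- panel: Fixed steel mounting plate, 400 (x) x 560 (y) mm, flat on two battens, its upper face 63 mm above the bench. Origin: at bench height below its centre; x points away from the robot, y to the robot's left along the row of breakers. Blue wiring ducts, 40 mm high, along its edges; a row of grey terminals, 49 mm high, beyond the breakers.
- breaker_row (a point): Centre of the middle breaker's face, 138 mm above the bench. Three equal grey breakers, 140 (x) x 90 (y) mm, at panel x = 0, y = +135 (left), 0 (middle), -135 mm (right); a collar round each handle slot reaches 145 mm above the bench. Nothing taller is near but the handles.
- interlock (a point): Centre of the closed box under the plate that holds the interlock. It links the breakers in a chain: one handle (any of the three, drawn anew for each board) is free from the start, throwing it fully home (beyond 0.72 rad) frees a second, and throwing that one home frees the third. Nothing outside shows the order.
- handle_left: Black toggle handle of the left breaker (panel y = +135 mm). Origin: on its swing axis (along panel y), 103 mm above the bench at panel x = 0. Grip: flat bar 26 (y) x 12 mm, 44 to 78 mm from the axis. Body axes parallel to the panel's when OFF; the bar then leans 0.38 rad to the robot (-x), in ON 0.38 rad away (+x); upright, its end is 181 mm above the bench.
- handle_middle: Black toggle handle of the middle breaker (panel y = +0 mm). Origin: on its swing axis (along panel y), 103 mm above the bench at panel x = 0. Grip: flat bar 26 (y) x 12 mm, 44 to 78 mm from the axis. Body axes parallel to the panel's when OFF; the bar then leans 0.38 rad to the robot (-x), in ON 0.38 rad away (+x); upright, its end is 181 mm above the bench.
- handle_right: Black toggle handle of the right breaker (panel y = -135 mm). Origin: on its swing axis (along panel y), 103 mm above the bench at panel x = 0. Grip: flat bar 26 (y) x 12 mm, 44 to 78 mm from the axis. Body axes parallel to the panel's when OFF; the bar then leans 0.38 rad to the robot (-x), in ON 0.38 rad away (+x); upright, its end is 181 mm above the bench.
- left_angle (a joint): Left handle: 0 = OFF stop, grows towards ON, 0.76 rad = ON stop (fully home). If free, it takes 0.35 N m to leave OFF (5 N square to the bar; up to 11 N in a level push, as the fingertip rubs), then less; past 0.38 it springs over to about 0.57; the last part works the interlock and takes 5 to 7 N again up to the stop, where it stays.
- middle_angle (a joint): Middle handle: 0 = OFF stop, 0.76 rad = ON stop; feels the same as the left one. Any blocked handle stops dead at about 0.10 rad (8 mm at the bar's end) and springs back to OFF when let go. More than 25 N of finger force on a handle damages it or the interlock; the forces of both pads count together, so a pinch must be light (below 8 N grip): pushing with closed fingertips is enough.
- right_angle (a joint): Right handle: 0 = OFF stop, 0.76 rad = ON stop; feels the same as the left one, free or blocked.
- screwdriver: Bystander: loose screwdriver, 190 mm long, lying on the plate along the panel's y in front of (robot side of) the breakers. Origin: underside of its middle.
- terminal_box: Bystander: loose open cardboard box of black parts, 90 x 130 x 45 mm, on the bench to the left of the panel. Origin: centre of its underside.
- tape_measure: Bystander: loose black and steel tape measure, 75 x 35 x 70 mm, on the bench to the right of the panel. Origin: centre of its underside.

How it is judged (in metres and radians):
On the way, in this order (a step that is already met when the one before it is completed fails the run):
1. one breaker is fully ON (value of joint any of left_angle, middle_angle, right_angle above 0.7 rad), for 0.2 s.
2. two breakers are fully ON ((value of joint each of left_angle, middle_angle above 0.7 rad or value of joint each of left_angle, right_angle above 0.7 rad or value of joint each of middle_angle, right_angle above 0.7 rad)), for 0.2 s.
At the end, for the whole second after the job is handed in: All three handles stand ON, each turned beyond 0.70 rad (stop at 0.76), let go, and the bystanders lie still (below 20 mm/s) (value of joint each of left_angle, middle_angle, right_angle above 0.7 rad and linear speed of each of screwdriver, terminal_box, tape_measure below 0.02 m/s); the robot touches nothing.
It fails at once if the robot loads the left handle with more than 25 N, push and squeeze together (contact force between any of the fingers, the arm and handle_left above 25 N).
It fails at once if the robot loads the middle handle with more than 25 N, push and squeeze together (contact force between any of the fingers, the arm and handle_middle above 25 N).
It fails at once if the robot loads the right handle with more than 25 N, push and squeeze together (contact force between any of the fingers, the arm and handle_right above 25 N).
It fails at once if the screwdriver, the box of parts or the tape measure is moved by more than 30 mm (distance of any of screwdriver, terminal_box, tape_measure from where it was at the start of the episode above 0.03 m).
It also fails if it takes over 67 s, if anything falls off the work surface, if the arm or the gripper's body presses on something with over 40 N, if the wrist force passes 120 N, or if a joint passes its speed limit or range.

### The arm

A 7-joint arm with a two-finger parallel gripper is mounted at the origin on the work surface. World frame = base frame: x ahead of the robot, y to its left, z up, the work surface at z = 0. Lengths are in mm, angles in rad, forces in N, time in s.
With the tool pointing down it reaches from about 400 to 850 mm from the base axis. Payload 4.4 kg.
Tool frame: the origin (TCP) lies midway between the tips of the shut fingers; the grasp point (between the pads) lies 19 mm behind it; z points along the fingers, y is the line along which they close (so a half turn about z gives the same grasp; the last joint's range is limited). The gripper opens to 94 mm and grips with 3 to 60 N. Pads are 16 mm wide; open, the fingers measure 119 mm over their backs; the gripper's body (75 mm by 177 mm) begins 78 mm behind the grasp point.
Start: joints at [1.079, 0.628, 0.038, 1.517, -0.027, 0.996, -0.02], TCP at [268.511, -591.963, 205.478] pointing down, gripper open.
Joint ranges: [-3.06, 3.06], [-0.37, 2.12], [-1.25, 1.32], [0.18, 2.47], [-1.1, 4.24], [0.23, 1.98], [-2.94, 2.94]. Speed limits (rad/s): [2.57, 2.57, 3.14, 3.14, 3.14, 3.14, 3.14].

### API

Orientations are given as a 3x3 rotation matrix whose columns are the frame's x, y, z axes.
In Python, from plant import robot gives the robot as it stands.
- The arm moves only by the tool send_rows, never from a script. Its argument "targets" is one flat list of numbers, 7 for each row, row after row: the shift along the tool's x, y, z in mm, then the turn, a rotation vector about the tool's x, y, z in degrees, then the opening, from -1 (shut) to 1 (fully open). A call has 1 to 8 rows; each row shifts and turns the commanded pose from where the row before left it, along the tool's axes as they then stand; what a row does not reach is not made up. A row lasts 1/8 s, in which the tool goes at most 62.5 mm and 10.7 degrees, less where a joint would pass 70% of its speed; a pose out of reach is approached as far as the arm can. A call with a gripper value outside its range is refused whole. The fingers move at their own pace and stop on an object; the grip force is fixed at half the most. Time passes only in rows, so rows that do not move let the fingers close. It gives the time, the measured TCP pose, the force, the opening and the grip force at its end, in the units of the state.
- robot.sense(): the state, without advancing time (a new reading comes with each control period).
- robot.camera(name): name is "scene" or "top" or "wrist"; returns a dict with "image" (400x640x3 uint8, blue, green, red), "vfov" (degrees; the focal length in pixels is half the picture's height over the tangent of half this angle, whatever the lens; pixels are square), "cx", "cy" (the principal point, pixels), "T" (4x4, takes a point from camera to world coordinates). Camera axes: x right, y down, z forward; pixel columns grow to the right and rows downward; lengths in mm; the calibration is good to about 2 mm. A picture is of the moment at which its call begins. There is no depth.
- robot.hand_in(): hands the job in; it is judged then, once.
Trained networks look in the newest picture that a camera, given by its name, has taken for a name from the list of things; names that differ only in an ending like _2 or _b are one class to them, and where a whole thing is asked for, a point or a joint stands for the part that bears it (a point fixed in the world has none). Each returns a list of dicts, best first, with "conf" (0 to 1); they miss things now and then, are a little off and sometimes report something else, mostly with a low value. They report only what shows in the picture. A call takes as long as a camera call.
- robot.look_for(camera, query): "position" ([column, row] in pixels, amid what is visible of it).
- robot.outline_of(camera, query): "mask" (400x640 bool, what is visible of it) and "position" ([column, row] in pixels, amid what is visible of it).
- robot.pinpoint(camera, query): "position" ([column, row] in pixels: a listed point, or the origin of a listed thing).
The state is a dict: "clock": time; "q": joint angles; "joint_vel": joint speeds; "tau": joint torques, N m; "ee_pos": TCP position; "eef_rot": TCP orientation; "contact_force": force on the tool from outside, world axes, zero at the start; "ft_torque": the same for the moment, N m; "opening": opening from 0.0 (shut) to 1.0 (fully open); "finger_force": force on a finger pad.
Only numpy, scipy, OpenCV 4.12 (cv2) and the standard library are available. Lean on these libraries where they do the work, as an engineer would, in place of code of your own. Each camera call takes 0.05 s, during which the arm holds its last target. There are 200 camera calls.

## Working session

There is one attempt and no reset: what is moved stays moved. The work goes in short steps, Python scripts to look and compute and a tool call to move; the robot and the scene stay as the last step left them, time stands still between calls to the robot, and variables do not carry over. Pictures are saved under pics/ and viewed, at most 10 in all, crops included, and the job is handed in when it is done.

Besides the shell and the picture viewer there is one more tool, called after ">>>" as name(argument=value, ...) on one line, values as JSON. send_rows: Moves the arm, as the interface text tells. Its arguments: {"type":"object","properties":{"targets":{"type":"array","items":{"type":"number"}}},"required":["targets"]}

```bash
mkdir -p pics; ls; cat > h.py <<'E'
import numpy as np, cv2
from plant import robot
def ray(c,p):
    f=c["image"].shape[0]/2/np.tan(np.radians(c["vfov"])/2)
    d=np.array([(p[0]-c["cx"])/f,(p[1]-c["cy"])/f,1.]);T=np.array(c["T"])
    return T[:3,3],T[:3,:3]@d
def atz(c,p,z):
    o,d=ray(c,p);return o+d*(z-o[2])/d[2]
def st():
    s=robot.sense();print(s["clock"],np.round(s["ee_pos"],1),np.round(s["eef_rot"],3).tolist(),np.round(s["contact_force"],1),s["opening"],np.round(s["q"],2))
E
python3 - <<'E'
from h import *
st()
Z=dict(panel=0,breaker_row=138,handle_left=103,handle_middle=103,handle_right=103,screwdriver=63,terminal_box=0,tape_measure=0)
for n in ["top","scene"]:
    c=robot.camera(n);cv2.imwrite(f"pics/{n}0.png",c["image"])
    for k,z in Z.items():
        for r in robot.pinpoint(n,k)[:2]:
            print(n,k,round(r["conf"],2),np.round(r["position"]),np.round(atz(c,r["position"],z),1))
E
```

```text
pics
0.0 [ 268.2 -591.4  204.6] [[0.911, 0.413, -0.001], [0.413, -0.911, 0.002], [-0.0, -0.002, -1.0]] [-0.3 -1.3  0. ] 0.9993084397338676 [ 1.08  0.63  0.04  1.52 -0.03  1.   -0.02]
top panel 0.97 [316. 195.] [541.8  31.4   0. ]
top breaker_row 0.86 [315. 188.] [543.7  32.3 138. ]
top handle_left 0.73 [355. 201.] [506.5 -99.3 103. ]
top handle_left 0.67 [275. 181.] [575.7 167.9 103. ]
top handle_middle 0.61 [316. 192.] [536.9  30.2 103. ]
top handle_middle 0.43 [175. 225.] [432.6 496.9 103. ]
top handle_right 0.66 [354. 202.] [503.5 -98.3 103. ]
top screwdriver 0.76 [310. 228.] [417.6  50.6  63. ]
top terminal_box 0.95 [173. 226.] [435.4 545.3   0. ]
top tape_measure 0.75 [467. 248.] [ 346.8 -502.7    0. ]
scene panel 0.34 [370. 178.] [499.7 309.3   0. ]
scene breaker_row 0.6 [342. 186.] [536.7  35.4 138. ]
scene handle_left 0.64 [384. 143.] [497.1 402.7 103. ]
scene handle_left 0.52 [372. 181.] [573.7 159.9 103. ]
scene handle_middle 0.57 [342. 196.] [537.8  35.7 103. ]
scene handle_right 0.59 [305. 213.] [493.8 -92.1 103. ]
scene screwdriver 0.54 [311. 193.] [423.3  44.5  63. ]
scene tape_measure 0.72 [158. 316.] [ 351.5 -509.8    0. ]
```

```bash
python3 - <<'E'
from h import *
for n,(x0,x1,y0,y1) in dict(top=(220,420,130,270),scene=(240,440,120,260)).items():
    im=cv2.imread(f"pics/{n}0.png")[y0:y1,x0:x1];cv2.imwrite(f"pics/{n}0c.png",cv2.resize(im,None,fx=4,fy=4,interpolation=2))
E
```

```text
(no output)
```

View pics/top0c.png

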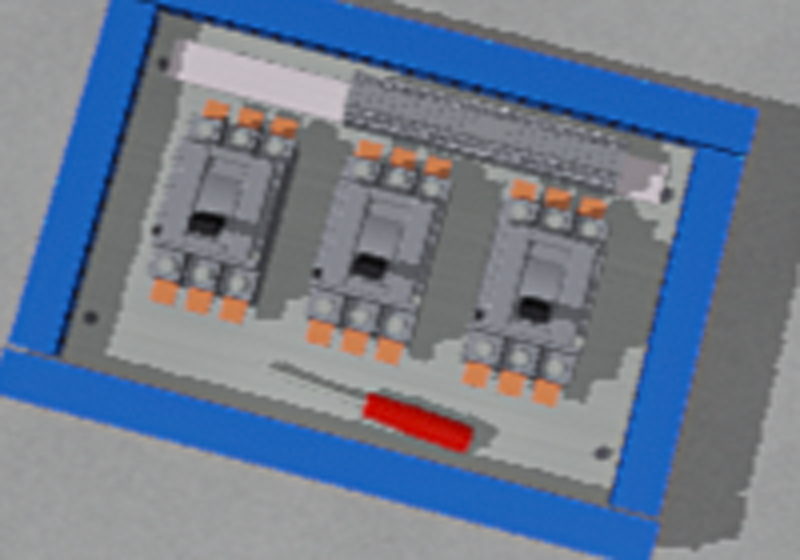

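View pics/scene0c.png

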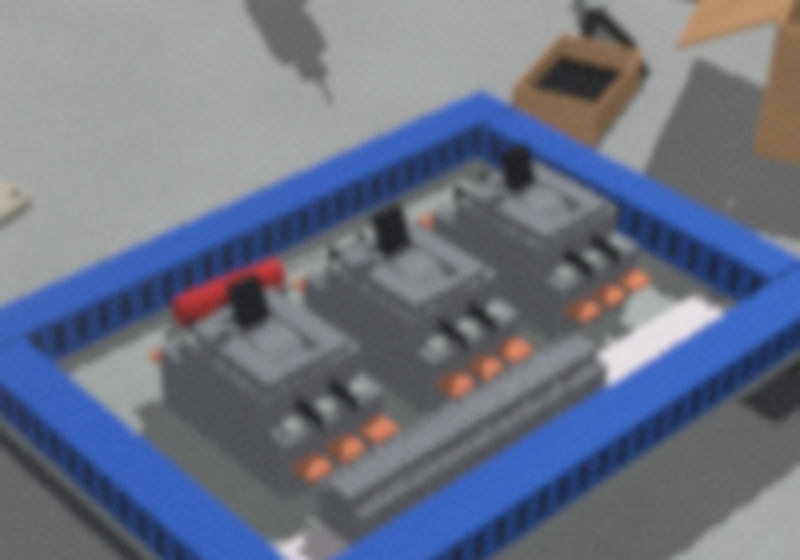

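The top view shows the three breakers with black handles near px (271,186), (312,196), (354,207), all in OFF. The screwdriver lies in front of the middle and right breakers, and the panel yaw is about -0.26 rad. I'll raise the arm, turn it and go over the panel for a wrist view.

>>> send_rows(targets=[0,0,-25,0,0,9.8,-1,0,0,-25,0,0,9.8,-1,0,0,-25,0,0,9.8,-1,0,0,-25,0,0,9.8,-1,3,-40,0,0,0,0,-1,3,-54,0,0,0,0,-1,3,-54,0,0,0,0,-1,3,-54,0,0,0,0,-1])

```text
clock: 1.9
ee_pos: [332.3, -398.0, 305.6]
eef_rot: [[0.967, -0.255, 0.001], [-0.255, -0.967, -0.0], [0.001, 0.0, -1.0]]
contact_force: [0.8, -0.5, 0.4]
opening: 0.186
finger_force: 0.0
```

>>> send_rows(targets=[3,-54,0,0,0,0,-1,3,-54,0,0,0,0,-1,3,-54,0,0,0,0,-1,3,-54,0,0,0,0,-1,3,-54,0,0,0,0,-1,3,-54,0,0,0,0,-1,3,-54,0,0,0,0,-1,0,0,0,0,0,0,-1])

```text
clock: 2.9
ee_pos: [449.7, -35.2, 305.6]
eef_rot: [[0.969, -0.247, 0.001], [-0.247, -0.969, 0.002], [0.0, -0.002, -1.0]]
contact_force: [-0.7, -0.3, 0.1]
opening: 0.005
finger_force: 0.0
```

```bash
cat >> h.py <<'E'
def look(n,tag):
    c=robot.camera(n);cv2.imwrite(f"pics/{n}{tag}.png",c["image"])
    for k,z in dict(breaker_row=138,handle_left=103,handle_middle=103,handle_right=103).items():
        for r in robot.pinpoint(n,k)[:3]:
            print(n,k,round(r["conf"],2),np.round(r["position"]),np.round(atz(c,r["position"],z),1))
    return c
E
python3 - <<'E'
from h import *
st(); c=look("wrist",1); print(np.round(c["T"],3).tolist())
E
```

```text
2.9 [449.7 -35.2 305.6] [[0.969, -0.247, 0.001], [-0.247, -0.969, 0.002], [0.0, -0.002, -1.0]] [-0.7 -0.3  0.1] 0.0050189538001306705 [ 0.    0.22  0.02  1.9  -0.01  1.02 -1.8 ]
wrist breaker_row 0.88 [244. 125.] [545.   35.4 138. ]
wrist handle_left 0.95 [149. 124.] [580.2 165.3 103. ]
wrist handle_middle 0.81 [252. 125.] [545.6  33.8 103. ]
wrist handle_right 0.82 [353. 128.] [507.8 -95.5 103. ]
[[-0.247, -0.944, -0.221, 514.737], [-0.969, 0.24, 0.059, -52.286], [-0.003, 0.228, -0.974, 485.824], [0.0, 0.0, 0.0, 1.0]]
```

View pics/wrist1.png

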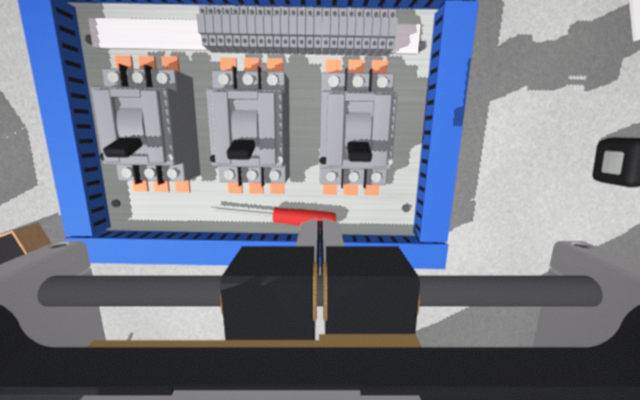

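The wrist view is clear: handles at px (124,148), (241,149), (359,151), matching the 135 mm spacing. Going to just in front of the right handle.

>>> send_rows(targets=[6,14,0,0,0,1.2,-1,6,14,30,0,0,0,-1,6,14,40,0,0,0,-1,0,0,40,0,0,0,-1,0,0,32,0,0,0,-1,0,0,0,0,0,0,-1,0,0,0,0,0,0,-1])

```text
clock: 4.03
ee_pos: [455.4, -86.0, 164.4]
eef_rot: [[0.961, -0.277, 0.002], [-0.277, -0.961, -0.001], [0.002, 0.0, -1.0]]
contact_force: [0.2, -0.0, -0.1]
opening: 0.002
finger_force: 0.0
```

```bash
cat >> h.py <<'E'
def pan():
    s=robot.sense();P=np.array(s["ee_pos"]);R=np.array(s["eef_rot"])
    d=P[:2]-[544.5,34.5];a=-0.27
    print("panel x,y",np.round([d@[np.cos(a),np.sin(a)],d@[-np.sin(a),np.cos(a)]],1),"z",round(P[2],1),"F",np.round(s["contact_force"],1),"yaw",round(np.arctan2(R[1,0],R[0,0]),3))
E
python3 - <<'E'
from h import *
st(); pan(); c=look("wrist",2)
E
```

```text
4.025 [455.4 -86.  164.4] [[0.961, -0.277, 0.002], [-0.277, -0.961, -0.001], [0.002, 0.0, -1.0]] [ 0.2 -0.  -0.1] 0.002116991994804162 [ 0.1   0.43  0.04  2.07 -0.03  0.64 -1.7 ]
panel x,y [ -53.7 -139.9] z 164.4 F [ 0.2 -0.  -0.1] yaw -0.281
wrist breaker_row 0.82 [128. 157.] [541.8  35.4 138. ]
wrist handle_middle 0.57 [152. 154.] [541.3  38.2 103. ]
wrist handle_right 0.71 [316. 152.] [504.5 -96.5 103. ]
```

View pics/wrist2.png

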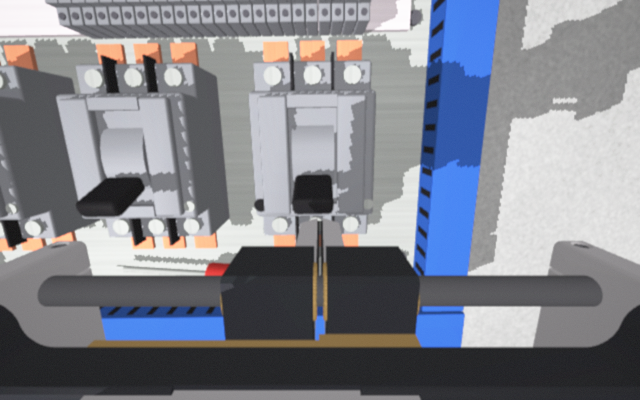

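The right handle, at px (313,193), is just ahead of the fingers at (319,235) and slightly to their left.

>>> send_rows(targets=[3,-4,0,0,0,0,-1,2,0,0,0,0,0,-1,2,0,0,0,0,0,-1,1,0,0,0,0,0,-1,1,0,0,0,0,0,-1,1,0,0,0,0,0,-1,0,0,0,0,0,0,-1])

```text
clock: 5.15
ee_pos: [462.0, -82.9, 163.0]
eef_rot: [[0.961, -0.276, -0.007], [-0.275, -0.961, 0.002], [-0.007, 0.0, -1.0]]
contact_force: [-7.3, 3.0, 4.8]
opening: 0.003
finger_force: 3.8
```

>>> send_rows(targets=[1,0,0,0,0,0,-1,1,0,0,0,0,0,-1,1,0,0,0,0,0,-1,0,0,0,0,0,0,-1])

```text
clock: 5.65
ee_pos: [465.7, -84.2, 163.1]
eef_rot: [[0.961, -0.276, -0.005], [-0.276, -0.961, 0.001], [-0.005, 0.001, -1.0]]
contact_force: [-5.3, 2.3, 5.3]
opening: 0.006
finger_force: 3.0
```

>>> send_rows(targets=[1,0,0,0,0,0,-1,1,0,0,0,0,0,-1,0,0,0,0,0,0,-1])

```text
clock: 6.02
ee_pos: [467.8, -84.9, 163.1]
eef_rot: [[0.961, -0.276, -0.005], [-0.276, -0.961, 0.001], [-0.005, 0.001, -1.0]]
contact_force: [-5.2, 1.2, 4.2]
opening: 0.004
finger_force: 2.9
```

>>> send_rows(targets=[1,0,0,0,0,0,-1,1,0,0,0,0,0,-1,0,0,0,0,0,0,-1])

```text
clock: 6.4
ee_pos: [468.0, -85.0, 162.9]
eef_rot: [[0.961, -0.276, -0.008], [-0.276, -0.961, 0.001], [-0.008, 0.001, -1.0]]
contact_force: [-8.3, 2.9, 6.6]
opening: 0.005
finger_force: 4.4
```

>>> send_rows(targets=[1,0,0,0,0,0,-1,0,0,0,0,0,0,-1])

```text
clock: 6.65
ee_pos: [468.2, -85.1, 162.8]
eef_rot: [[0.961, -0.276, -0.01], [-0.276, -0.961, 0.002], [-0.01, 0.001, -1.0]]
contact_force: [-9.7, 2.7, 7.0]
opening: 0.003
finger_force: 5.1
```

Right is blocked (a dead stop at about 8 mm, 12 N). Backing off, then on to the middle handle.

>>> send_rows(targets=[-10,0,0,0,0,0,-1,-10,0,0,0,0,0,-1,0,-45,0,0,0,0,-1,0,-45,0,0,0,0,-1,0,-45,0,0,0,0,-1,0,0,0,0,0,0,-1,0,0,0,0,0,0,-1])

```text
clock: 7.52
ee_pos: [491.2, 48.5, 163.6]
eef_rot: [[0.961, -0.276, 0.001], [-0.276, -0.961, -0.001], [0.001, 0.0, -1.0]]
contact_force: [-0.9, -0.2, 0.6]
opening: 0.002
finger_force: 0.0
```

```bash
python3 -c "
from h import *
pan()"
```

```text
panel x,y [-55.1  -0.7] z 163.6 F [-0.9 -0.2  0.6] yaw -0.28
```

>>> send_rows(targets=[2,0,0,0,0,0,-1,2,0,0,0,0,0,-1,2,0,0,0,0,0,-1,1,0,0,0,0,0,-1,1,0,0,0,0,0,-1,1,0,0,0,0,0,-1,1,0,0,0,0,0,-1,1,0,0,0,0,0,-1])

```text
clock: 8.52
ee_pos: [498.3, 46.6, 163.1]
eef_rot: [[0.961, -0.275, -0.006], [-0.275, -0.961, 0.0], [-0.006, 0.002, -1.0]]
contact_force: [-7.4, 1.4, 5.9]
opening: 0.007
finger_force: 3.8
```

>>> send_rows(targets=[1,0,0,0,0,0,-1,1,0,0,0,0,0,-1,1,0,0,0,0,0,-1,0,0,0,0,0,0,-1])

```text
clock: 9.02
ee_pos: [502.5, 45.9, 163.3]
eef_rot: [[0.961, -0.275, -0.004], [-0.275, -0.961, 0.0], [-0.004, 0.001, -1.0]]
contact_force: [-5.9, 0.7, 3.5]
opening: 0.005
finger_force: 2.8
```

>>> send_rows(targets=[1,0,0,0,0,0,-1,1,0,0,0,0,0,-1,0,0,0,0,0,0,-1])

```text
clock: 9.4
ee_pos: [505.2, 45.2, 163.4]
eef_rot: [[0.961, -0.275, -0.002], [-0.275, -0.961, 0.0], [-0.002, 0.0, -1.0]]
contact_force: [-4.7, 0.0, 3.1]
opening: 0.004
finger_force: 2.4
```

>>> send_rows(targets=[1,0,0,0,0,0,-1,1,0,0,0,0,0,-1,0,0,0,0,0,0,-1])

```text
clock: 9.78
ee_pos: [508.8, 44.3, 163.5]
eef_rot: [[0.961, -0.276, 0.001], [-0.276, -0.961, 0.0], [0.001, -0.0, -1.0]]
contact_force: [-3.0, 0.4, 3.1]
opening: 0.006
finger_force: 1.7
```

>>> send_rows(targets=[1,0,0,0,0,0,-1,1,0,0,0,0,0,-1,0,0,0,0,0,0,-1])

```text
clock: 10.15
ee_pos: [510.8, 43.6, 163.5]
eef_rot: [[0.961, -0.276, 0.001], [-0.276, -0.961, 0.0], [0.001, -0.0, -1.0]]
contact_force: [-2.2, 0.9, 1.8]
opening: 0.004
finger_force: 1.3
```

The middle one is free. Swinging it over.

>>> send_rows(targets=[3,0,0,0,0,0,-1,3,0,0,0,0,0,-1,3,0,0,0,0,0,-1,3,0,0,0,0,0,-1,3,0,0,0,0,0,-1,3,0,0,0,0,0,-1,2,0,0,0,0,0,-1,0,0,0,0,0,0,-1])

```text
clock: 11.15
ee_pos: [529.8, 38.1, 163.5]
eef_rot: [[0.961, -0.276, 0.0], [-0.276, -0.961, -0.0], [0.0, -0.0, -1.0]]
contact_force: [0.2, -0.0, 0.2]
opening: 0.005
finger_force: 0.0
```

>>> send_rows(targets=[2,0,0,0,0,0,-1,2,0,0,0,0,0,-1,2,0,0,0,0,0,-1,2,0,0,0,0,0,-1,0,0,0,0,0,0,-1])

```text
clock: 11.78
ee_pos: [535.8, 36.4, 163.3]
eef_rot: [[0.961, -0.275, -0.003], [-0.275, -0.961, 0.0], [-0.003, 0.0, -1.0]]
contact_force: [-5.3, 1.3, 2.5]
opening: 0.006
finger_force: 2.7
```

```bash
python3 -c "
from h import *
pan()"
```

```text
panel x,y [-8.9 -0.5] z 163.3 F [-5.3  1.3  2.5] yaw -0.279
```

>>> send_rows(targets=[2,0,0,0,0,0,-1,2,0,0,0,0,0,-1,1,0,0,0,0,0,-1,1,0,0,0,0,0,-1,1,0,0,0,0,0,-1,1,0,0,0,0,0,-1,1,0,0,0,0,0,-1,0,0,0,0,0,0,-1])

```text
clock: 12.78
ee_pos: [544.7, 33.7, 162.9]
eef_rot: [[0.961, -0.275, -0.002], [-0.275, -0.961, 0.0], [-0.002, 0.001, -1.0]]
contact_force: [-4.7, 1.8, -0.0]
opening: 0.002
finger_force: 1.8
```

>>> send_rows(targets=[1,0,0,0,0,0,-1,1,0,0,0,0,0,-1,0,0,0,0,0,0,-1])

```text
clock: 13.15
ee_pos: [547.6, 32.8, 163.5]
eef_rot: [[0.961, -0.276, -0.0], [-0.276, -0.961, -0.0], [-0.0, 0.0, -1.0]]
contact_force: [-5.3, 1.3, -0.7]
opening: 0.003
finger_force: 2.1
```

>>> send_rows(targets=[1,0,0,0,0,0,-1,1,0,0,0,0,0,-1,0,0,0,0,0,0,-1])

```text
clock: 13.52
ee_pos: [547.8, 32.7, 163.3]
eef_rot: [[0.961, -0.276, -0.004], [-0.276, -0.961, 0.0], [-0.004, 0.001, -1.0]]
contact_force: [-8.3, 2.2, 1.2]
opening: 0.006
finger_force: 4.0
```

Middle is home. Backing off, then to the left handle.

>>> send_rows(targets=[1,0,0,0,0,0,-1,0,0,0,0,0,0,-1,-22,0,0,0,0,0,-1,-22,0,0,0,0,0,-1,-20,0,0,0,0,0,-1,0,-45,0,0,0,0,-1,0,-45,0,0,0,0,-1,0,-45,0,0,0,0,-1])

```text
clock: 14.52
ee_pos: [530.4, 181.0, 164.9]
eef_rot: [[0.961, -0.277, 0.008], [-0.277, -0.961, 0.001], [0.007, -0.004, -1.0]]
contact_force: [1.0, -0.6, 0.2]
opening: 0.003
finger_force: 0.0
```

>>> send_rows(targets=[0,0,0,0,0,0,-1,0,0,0,0,0,0,-1])

```text
clock: 14.78
ee_pos: [528.1, 178.8, 164.0]
eef_rot: [[0.961, -0.276, 0.003], [-0.276, -0.961, -0.0], [0.003, -0.001, -1.0]]
contact_force: [-0.6, -0.2, -0.3]
opening: 0.008
finger_force: 0.0
```

```bash
python3 - <<'E'
from h import *
pan(); c=look("wrist",3); pan()
E
```

```text
panel x,y [-54.3 134.6] z 164.0 F [-0.6 -0.2 -0.3] yaw -0.28
wrist breaker_row 0.97 [502. 156.] [539.5  36.4 138. ]
wrist handle_left 0.86 [318. 153.] [576.  166.7 103. ]
wrist handle_middle 0.59 [476. 147.] [543.9  35.9 103. ]
panel x,y [-55.4 133.8] z 163.8 F [-0.2 -0.4  0.9] yaw -0.281
```

View pics/wrist3.png

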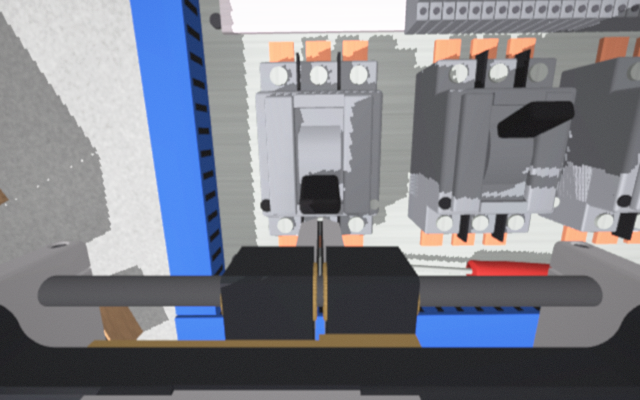

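The middle handle is ON, at px (535,118). The left handle, at (320,193), is centred ahead of the fingers.

>>> send_rows(targets=[2,0,0,0,0,0,-1,2,0,0,0,0,0,-1,2,0,0,0,0,0,-1,1,0,0,0,0,0,-1,1,0,0,0,0,0,-1,1,0,0,0,0,0,-1,1,0,0,0,0,0,-1,1,0,0,0,0,0,-1])

```text
clock: 16.02
ee_pos: [533.9, 177.4, 163.4]
eef_rot: [[0.962, -0.275, -0.005], [-0.275, -0.962, 0.0], [-0.005, 0.001, -1.0]]
contact_force: [-7.9, 1.6, 5.6]
opening: 0.007
finger_force: 3.9
```

>>> send_rows(targets=[1,0,0,0,0,0,-1,1,0,0,0,0,0,-1,1,0,0,0,0,0,-1,0,0,0,0,0,0,-1])

```text
clock: 16.52
ee_pos: [537.9, 176.4, 163.5]
eef_rot: [[0.961, -0.275, -0.003], [-0.275, -0.962, 0.0], [-0.003, 0.001, -1.0]]
contact_force: [-6.0, 2.3, 4.2]
opening: 0.006
finger_force: 2.9
```

>>> send_rows(targets=[1,0,0,0,0,0,-1,1,0,0,0,0,0,-1,0,0,0,0,0,0,-1])

```text
clock: 16.9
ee_pos: [540.6, 175.7, 163.5]
eef_rot: [[0.961, -0.275, -0.002], [-0.275, -0.961, 0.0], [-0.002, 0.0, -1.0]]
contact_force: [-4.5, 1.3, 3.9]
opening: 0.002
finger_force: 2.4
```

>>> send_rows(targets=[1,0,0,0,0,0,-1,1,0,0,0,0,0,-1,0,0,0,0,0,0,-1])

```text
clock: 17.27
ee_pos: [544.0, 174.6, 163.5]
eef_rot: [[0.961, -0.276, 0.001], [-0.276, -0.961, 0.0], [0.001, -0.0, -1.0]]
contact_force: [-3.8, 1.8, 2.6]
opening: 0.008
finger_force: 1.8
```

Left is free (past the block point, with the force falling). I'll throw it the same way.

>>> send_rows(targets=[2,0,0,0,0,0,-1,2,0,0,0,0,0,-1,3,0,0,0,0,0,-1,3,0,0,0,0,0,-1,3,0,0,0,0,0,-1,3,0,0,0,0,0,-1,3,0,0,0,0,0,-1,3,0,0,0,0,0,-1])

```text
clock: 18.27
ee_pos: [565.5, 168.2, 163.5]
eef_rot: [[0.961, -0.276, 0.001], [-0.276, -0.961, -0.0], [0.001, -0.0, -1.0]]
contact_force: [-0.1, -0.2, -0.1]
opening: 0.003
finger_force: 0.0
```

>>> send_rows(targets=[2,0,0,0,0,0,-1,2,0,0,0,0,0,-1,2,0,0,0,0,0,-1,2,0,0,0,0,0,-1,2,0,0,0,0,0,-1,0,0,0,0,0,0,-1])

```text
clock: 19.02
ee_pos: [572.7, 166.3, 163.2]
eef_rot: [[0.961, -0.275, -0.003], [-0.275, -0.961, 0.0], [-0.003, 0.001, -1.0]]
contact_force: [-5.1, 1.0, 1.4]
opening: 0.004
finger_force: 2.6
```

>>> send_rows(targets=[1,0,0,0,0,0,-1,1,0,0,0,0,0,-1,1,0,0,0,0,0,-1,1,0,0,0,0,0,-1,1,0,0,0,0,0,-1,1,0,0,0,0,0,-1,0,0,0,0,0,0,-1])

```text
clock: 19.9
ee_pos: [578.7, 164.5, 162.7]
eef_rot: [[0.961, -0.275, -0.003], [-0.275, -0.961, 0.0], [-0.003, 0.001, -1.0]]
contact_force: [-4.2, 1.5, -1.7]
opening: 0.002
finger_force: 2.0
```

```bash
python3 -c "
from h import *
pan()"
```

```text
panel x,y [ -1.7 134.4] z 162.7 F [-4.2  1.5 -1.7] yaw -0.279
```

>>> send_rows(targets=[1,0,0,0,0,0,-1,1,0,0,0,0,0,-1,1,0,0,0,0,0,-1,0,0,0,0,0,0,-1])

```text
clock: 20.4
ee_pos: [583.2, 163.1, 163.5]
eef_rot: [[0.961, -0.276, 0.0], [-0.276, -0.961, -0.0], [0.0, 0.0, -1.0]]
contact_force: [-3.8, 0.9, -1.7]
opening: 0.002
finger_force: 1.8
```

>>> send_rows(targets=[1,0,0,0,0,0,-1,1,0,0,0,0,0,-1,0,0,0,0,0,0,-1])

```text
clock: 20.78
ee_pos: [583.4, 163.1, 163.4]
eef_rot: [[0.961, -0.275, -0.003], [-0.275, -0.961, 0.0], [-0.003, 0.001, -1.0]]
contact_force: [-7.2, 1.6, 1.3]
opening: 0.005
finger_force: 3.6
```

>>> send_rows(targets=[1,0,0,0,0,0,-1,1,0,0,0,0,0,-1,0,0,0,0,0,0,-1])

```text
clock: 21.15
ee_pos: [583.6, 163.0, 163.2]
eef_rot: [[0.961, -0.275, -0.006], [-0.275, -0.961, 0.0], [-0.006, 0.001, -1.0]]
contact_force: [-10.2, 2.3, 3.3]
opening: 0.006
finger_force: 5.5
```

Left is home. Back to the right handle.

>>> send_rows(targets=[-22,0,0,0,0,0,-1,-22,0,0,0,0,0,-1,-20,0,0,0,0,0,-1,0,54,0,0,0,0,-1,0,54,0,0,0,0,-1,0,54,0,0,0,0,-1,0,54,0,0,0,0,-1,0,54,0,0,0,0,-1])

```text
clock: 22.15
ee_pos: [453.6, -83.1, 164.7]
eef_rot: [[0.961, -0.276, 0.007], [-0.276, -0.961, -0.002], [0.008, 0.0, -1.0]]
contact_force: [0.4, -0.6, -0.6]
opening: 0.004
finger_force: 0.0
```

>>> send_rows(targets=[0,0,0,0,0,0,-1,0,0,0,0,0,0,-1,0,0,0,0,0,0,-1])

```text
clock: 22.52
ee_pos: [452.4, -78.7, 163.8]
eef_rot: [[0.962, -0.273, 0.002], [-0.273, -0.962, -0.0], [0.002, -0.001, -1.0]]
contact_force: [1.0, 0.2, 0.1]
opening: 0.004
finger_force: 0.0
```

```bash
python3 - <<'E'
from h import *
pan()
E
```

```text
panel x,y [ -58.6 -133.7] z 163.8 F [1.  0.2 0.1] yaw -0.277
```

>>> send_rows(targets=[3,1,0,0,0,0,-1,3,1,0,0,0,0,-1,3,0,0,0,0,0,-1,1,0,0,0,0,0,-1,1,0,0,0,0,0,-1,1,0,0,0,0,0,-1,1,0,0,0,0,0,-1,1,0,0,0,0,0,-1])

```text
clock: 23.52
ee_pos: [460.9, -84.7, 163.1]
eef_rot: [[0.961, -0.275, -0.006], [-0.275, -0.961, 0.001], [-0.006, 0.0, -1.0]]
contact_force: [-7.0, 2.6, 6.0]
opening: 0.005
finger_force: 3.9
```

>>> send_rows(targets=[1,0,0,0,0,0,-1,1,0,0,0,0,0,-1,1,0,0,0,0,0,-1,0,0,0,0,0,0,-1])

```text
clock: 24.02
ee_pos: [464.0, -85.7, 163.2]
eef_rot: [[0.961, -0.276, -0.005], [-0.276, -0.961, 0.001], [-0.005, 0.0, -1.0]]
contact_force: [-5.9, 2.5, 4.9]
opening: 0.004
finger_force: 3.3
```

>>> send_rows(targets=[1,0,0,0,0,0,-1,1,0,0,0,0,0,-1,0,0,0,0,0,0,-1])

```text
clock: 24.4
ee_pos: [466.5, -86.5, 163.2]
eef_rot: [[0.961, -0.276, -0.004], [-0.276, -0.961, 0.001], [-0.004, 0.0, -1.0]]
contact_force: [-4.9, 1.7, 4.7]
opening: 0.005
finger_force: 2.8
```

>>> send_rows(targets=[1,0,0,0,0,0,-1,1,0,0,0,0,0,-1,0,0,0,0,0,0,-1])

```text
clock: 24.78
ee_pos: [469.2, -87.3, 163.3]
eef_rot: [[0.961, -0.276, -0.003], [-0.276, -0.961, 0.0], [-0.003, 0.0, -1.0]]
contact_force: [-4.9, 0.2, 3.2]
opening: 0.003
finger_force: 2.3
```

>>> send_rows(targets=[1,0,0,0,0,0,-1,1,0,0,0,0,0,-1,0,0,0,0,0,0,-1])

```text
clock: 25.15
ee_pos: [473.0, -88.1, 163.5]
eef_rot: [[0.961, -0.276, 0.001], [-0.276, -0.961, -0.0], [0.001, -0.0, -1.0]]
contact_force: [-3.0, 0.9, 2.7]
opening: 0.005
finger_force: 1.6
```

>>> send_rows(targets=[2,0,0,0,0,0,-1,2,0,0,0,0,0,-1,3,0,0,0,0,0,-1,3,0,0,0,0,0,-1,3,0,0,0,0,0,-1,3,0,0,0,0,0,-1,3,0,0,0,0,0,-1,2,0,0,0,0,0,-1])

```text
clock: 26.15
ee_pos: [493.4, -94.0, 163.6]
eef_rot: [[0.961, -0.276, 0.001], [-0.276, -0.961, -0.0], [0.001, -0.0, -1.0]]
contact_force: [-0.1, 0.3, 0.2]
opening: 0.01
finger_force: 0.0
```

>>> send_rows(targets=[2,0,0,0,0,0,-1,2,0,0,0,0,0,-1,2,0,0,0,0,0,-1,2,0,0,0,0,0,-1,2,0,0,0,0,0,-1,0,0,0,0,0,0,-1])

```text
clock: 26.9
ee_pos: [500.7, -96.0, 163.1]
eef_rot: [[0.961, -0.276, -0.003], [-0.276, -0.961, 0.001], [-0.003, 0.0, -1.0]]
contact_force: [-3.7, 1.4, 2.9]
opening: 0.006
finger_force: 2.7
```

>>> send_rows(targets=[1,0,0,0,0,0,-1,1,0,0,0,0,0,-1,1,0,0,0,0,0,-1,1,0,0,0,0,0,-1,1,0,0,0,0,0,-1,1,0,0,0,0,0,-1,0,0,0,0,0,0,-1])

```text
clock: 27.78
ee_pos: [506.6, -97.8, 162.7]
eef_rot: [[0.961, -0.276, -0.003], [-0.276, -0.961, 0.001], [-0.003, 0.0, -1.0]]
contact_force: [-3.6, 0.5, -2.0]
opening: 0.007
finger_force: 2.0
```

```bash
python3 -c "
from h import *
pan()"
```

```text
panel x,y [  -1.2 -137.6] z 162.7 F [-3.6  0.5 -2. ] yaw -0.279
```

>>> send_rows(targets=[1,0,0,0,0,0,-1,1,0,0,0,0,0,-1,1,0,0,0,0,0,-1,0,0,0,0,0,0,-1])

```text
clock: 28.28
ee_pos: [511.4, -99.3, 163.6]
eef_rot: [[0.961, -0.276, 0.001], [-0.276, -0.961, -0.0], [0.001, 0.0, -1.0]]
contact_force: [-3.6, 0.4, -0.0]
opening: 0.002
finger_force: 1.6
```

>>> send_rows(targets=[1,0,0,0,0,0,-1,1,0,0,0,0,0,-1,0,0,0,0,0,0,-1])

```text
clock: 28.65
ee_pos: [511.6, -99.3, 163.4]
eef_rot: [[0.961, -0.276, -0.003], [-0.276, -0.961, 0.001], [-0.003, 0.0, -1.0]]
contact_force: [-6.3, 1.3, 1.8]
opening: 0.003
finger_force: 3.4
```

>>> send_rows(targets=[1,0,0,0,0,0,-1,1,0,0,0,0,0,-1,0,0,0,0,0,0,-1])

```text
clock: 29.02
ee_pos: [511.8, -99.4, 163.3]
eef_rot: [[0.961, -0.276, -0.006], [-0.276, -0.961, 0.001], [-0.006, 0.0, -1.0]]
contact_force: [-9.5, 4.3, 3.1]
opening: 0.002
finger_force: 5.4
```

Right is home. Retreating and checking.

>>> send_rows(targets=[-20,0,0,0,0,0,-1,-20,0,0,0,0,0,-1,-20,-30,-20,0,0,0,-1,-10,-40,-40,0,0,0,-1,0,-40,-40,0,0,0,-1,0,0,-30,0,0,0,-1,0,0,0,0,0,0,-1,0,0,0,0,0,0,-1])

```text
clock: 30.02
ee_pos: [478.6, 24.5, 293.3]
eef_rot: [[0.961, -0.276, 0.002], [-0.276, -0.961, -0.0], [0.002, -0.0, -1.0]]
contact_force: [-0.5, 0.0, -0.2]
opening: 0.006
finger_force: 0.0
```

```bash
python3 - <<'E'
from h import *
pan(); c=look("wrist",4)
E
```

```text
panel x,y [-60.9 -27.2] z 293.3 F [-0.5  0.  -0.2] yaw -0.28
wrist breaker_row 0.79 [296. 142.] [540.1  36.4 138. ]
wrist handle_left 0.7 [192. 138.] [580.6 167.3 103. ]
wrist handle_middle 0.87 [300. 140.] [540.5  34.1 103. ]
wrist handle_right 0.64 [404. 137.] [506.8 -97.6 103. ]
```

View pics/wrist4.png

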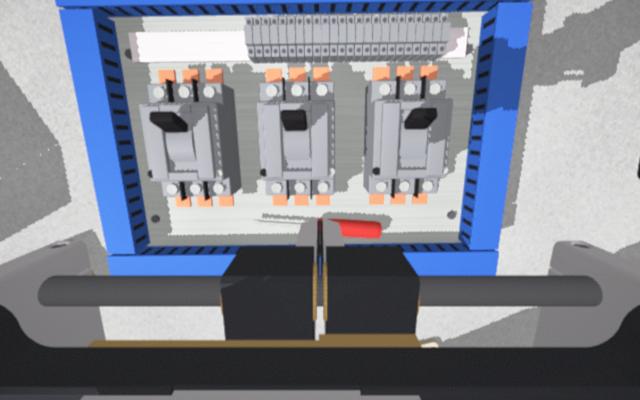

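All three handles, at px (168,121), (293,119) and (420,118), lean alike to ON. The screwdriver hasn't moved and the arm is clear.

```bash
python3 -c "
from h import *
print(robot.hand_in())"
```

```text
the job is handed in; nothing more can be done
None
```

All three breakers are ON against their stops, thrown in the order middle, left, right; measured force stayed below about 13 N, and I handed the job in at about 30 s (no verdict was returned).

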